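# Back the shaker lid into its thread, screw it home and stand the jar in the pan

### The job

The lid of the square glass shaker jar in the bottle caddy is only lying on top of its thread. Without lifting it off, turn it back (anticlockwise from above) until it drops into the thread, then screw it forward (clockwise) until it is fully home. Then lift the closed jar out by its lid, set it down upright (no dropping) on the floor of the top grilling pan and let go, leaving everything else where it is.

Things in the scene. Friction and masses are not known exactly. Their poses are not given: they have to be found in the camera images.
- lid_c (a point): Round aluminium shaker lid, ribbed rim, black holes and one red thumb tab on top; 65 mm across, 26 mm high, 60 g. Point: its centre, 13 mm below its flat top; z up, x to the red tab. Grip it across the rim at any angle. It starts lying loose, its four lugs on top of the thread's ridges; right-hand thread, clockwise from above screws down. It stays at any angle when let go.
- lid_tab (a point): Point on the lid's flat top under the red tab, 22 mm from its axis. At the start the tab stands 25 to 60 degrees clockwise of the jar's +x. Turned back, the lid climbs 6 mm per quarter turn; once the tab is on the jar's +x (to 3 degrees) or up to 30 degrees beyond, it falls 6 mm by its weight when let go. About 80 degrees clockwise of +x it is home, at a firm stop.
- jar_c (a point): Clear glass shaker jar, empty, 0.26 to 0.42 kg: square body 72 x 72 mm, 80 mm high, shoulder to 84 mm, round neck 50 mm across (58 mm over the thread), rim at 122 mm. Point: on its axis, 61 mm above its underside; z up, x and y square to its sides. It stands loose in a square caddy well that keeps it from turning.
- jar_rim (a point): Centre of the jar's mouth, level with its rim, 61 mm above the jar's centre. Four-start thread on the neck, 6 mm per quarter turn. Lid's centre above the jar's centre: 57 to 60 mm at the start, 61 mm at the top of the ridges, 55 to 57 mm just after it drops in, 51 mm fully home, where the lid's inside meets the rim and stop ribs end the turn.
- caddy: Black steel bottle caddy bolted to the shelf, 105 x 225 mm, 45 mm high, with two square wells 75 mm wide side by side, centred 60 mm either way from its middle along its y. Origin: centre of its underside. Well floors are 3 mm above the shelf. The jar stands in one well, a squat tin in the other.
- pan_floor (a point): Tier of three nested rectangular aluminium grilling pans, 1.2 kg, loose on the shelf; 184 mm (x) by 244 mm (y) over the rims, 71 mm high in all. This point is the centre of the top pan's flat floor, 30 mm above the shelf; the floor is 150 mm (x) by 210 mm (y), the top rim stands 41 mm above it. x and y along its sides, z up.
- tin_c (a point): Squat red seasoning tin with steel lid in the caddy's other well, 65 mm across, 64 mm high; point at its centre. To be left alone.
- scraper_c (a point): Blue plastic scraper lying flat, 210 mm long, 100 mm wide blade, 16 mm high; point near its middle. To be left alone.
- spatula_c (a point): Wooden-handled steel spatula lying flat, 360 mm long, 75 mm wide, 18 mm high; point at its middle. To be left alone.
- skewers_c (a point): Set of five short stainless skewers lying flat in a clip, 205 x 58 mm, 7 mm high; point at its middle. To be left alone.
Not all that is in view belongs to the job. Of the things that look like the part that bears lid_c, the largest one is meant.

How it is judged:
On the way, in this order (a step that is already met when the one before it is completed fails the run):
1. the lid, turned back, has dropped into the thread (z of lid_c in the frame of jar_c below 0.0583 m and ((x of lid_tab in the frame of jar_c above 0 m and y of lid_tab in the frame of jar_c between -0.0093 and 0.011 m) or (y of lid_tab in the frame of jar_c above 0 m and x of lid_tab in the frame of jar_c between -0.011 and 0.0093 m))), for 0.1 s.
2. the lid is screwed fully home (z of lid_c in the frame of jar_c between 0.047 and 0.0519 m and angle between the z axis of lid_c and the z axis of jar_c, either way round below 0.05 rad and (x of lid_tab in the frame of jar_c between -0.0089 and 0.0089 m or y of lid_tab in the frame of jar_c between -0.0089 and 0.0089 m)), for 0.1 s.
At the end, for the whole second after the job is handed in: The lid is level on the jar and screwed down to within about 1 mm and 15 degrees of fully home, and the jar stands upright (within 3 degrees), at rest and released, on the floor of the top pan (all of step 2 and x of jar_c in the frame of pan_floor between -0.06 and 0.06 m and y of jar_c in the frame of pan_floor between -0.09 and 0.09 m and z of jar_c in the frame of pan_floor between 0.056 and 0.066 m and angle between jar_c's own z axis and vertical below 0.06 rad and angle between pan_floor's own z axis and vertical below 0.05 rad and linear speed of each of jar, lid below 0.02 m/s); the robot touches nothing.
It fails at once if the lid is lifted off the jar (8 mm clear of its thread) (z of lid_c in the frame of jar_c above 0.0695 m).
It fails at once if the jar is dropped (linear speed of jar above 0.4 m/s and contact force between the fingers and lid below 0.1 N and contact force between the fingers and jar below 0.1 N).
It fails at once if the jar is tipped over (angle between jar_c's own z axis and vertical above 0.5 rad).
It fails at once if the tin, scraper, spatula, skewers or pans are moved by more than 40 mm (distance of any of tin_c, scraper_c, spatula_c, skewers_c, pan_floor from where it was at the start of the episode above 0.04 m).
It also fails if it takes over 54 s, if anything falls off the work surface, if the arm or the gripper's body presses on something with over 40 N, if the wrist force passes 120 N, or if a joint passes its speed limit or range.

### The arm

A 6-joint arm with a two-finger parallel gripper is mounted at the origin on the work surface. World frame = base frame: x ahead of the robot, y to its left, z up, the work surface at z = 0. Lengths are in m, angles in rad, forces in N, time in s.
With the tool pointing down it reaches from about 0.225 to 0.725 m from the base axis. Payload 3.1 kg.
Tool frame: the origin (TCP) lies between the finger pads; the fingertips stand 11 mm ahead of it and the grasp point (between the pads) lies 8 mm behind it; z points along the fingers, y is the line along which they close (so a half turn about z gives the same grasp; the last joint's range is limited). The gripper opens to 85 mm and grips with 20 to 120 N. Pads are 22 mm wide; open, the fingers measure 114 mm over their backs; the gripper's body (76 mm by 85 mm) begins 54 mm behind the grasp point. The pads swing forward as they close: fully open they stand 13 mm farther back than shut.
Start: joints at [-1.374, 0.048, 0.099, 1.622, 0, 1.443], TCP at [0.168, -0.498, 0.242] pointing down, gripper open.
Joint ranges: [-2.91, 2.91], [-0.99, 1.94], [-1.21, 1.42], [-2.12, 2.29], [-1.49, 1.47], [-3.14, 3.14]. Speed limits (rad/s): [2.79, 2.79, 3.14, 3.14, 3.14, 3.14].

### API

Orientations are given as a unit quaternion [x, y, z, w].
In Python, from bench import sensors, viewer, env gives the robot as it stands.
- The arm moves only by the shell command python3 -m pendant 'ROWS' [FORCE]. ROWS is JSON, one flat list of numbers, 7 for each row, row after row: the turn, a rotation vector about the tool's x, y, z in rad, then the shift along the tool's x, y, z in mm, then the finger opening in mm, from 0 to 85.4. A call has 1 to 12 rows; each row is the pose to reach, as a shift and turn from the pose commanded when the call began, along the tool's axes at that moment; what a row does not reach only later rows make up. A row lasts 1/12 s, in which the tool goes at most 41.7 mm and 7.16 degrees, less where a joint would pass 70% of its speed; a pose out of reach is approached as far as the arm can. A call with a gripper value outside its range is refused whole. The fingers move at their own pace and stop on an object; FORCE is the grip in N (left out, the last holds). Time passes only in rows, so rows that repeat a pose let the fingers close. It gives the time, the measured TCP pose, the force, the opening and the grip force at its end, in the units of the state.
- sensors.sense(): the state, without advancing time (a new reading comes with each control period).
- viewer.capture(name): name is "scene" or "top" or "wrist"; returns (picture, depth): 400x640x3 uint8, red, green, blue; 400x640 float32, m along the optical axis (not along the pixel's ray), 0 where there is no reading.
- viewer.camera_params(name): a dict with "K" (3x3 intrinsics, pixels), "camera_from_world" (4x4, takes a point from world to camera coordinates). Camera axes: x right, y up, looking along -z (the intrinsics and any distortion apply to the point x, -y, -z); pixel columns grow to the right and rows downward; lengths in m; the calibration is good to about 2 mm. A picture is of the moment at which its call begins: read the wrist's pose just before it. camera_params takes no time and is no camera call; for the wrist camera it gives the pose at the moment of the call.
- env.close_job(): hands the job in; it is judged then, once.
The state is a dict: "time_s": time; "joints": joint angles; "dq": joint speeds; "joint_torque": joint torques, N m; "ee_pos": TCP position; "tcp_rot": TCP orientation; "contact_force": force on the tool from outside, world axes, zero at the start; "torque": the same for the moment, N m; "opening": finger opening in m; "gripper_force": force on a finger pad.
Only numpy, scipy, OpenCV 4.12 (cv2) and the standard library are available. Lean on these libraries where they do the work, as an engineer would, in place of code of your own. Each camera call takes 0.05 s, during which the arm holds its last target. There are 200 camera calls.

## Working session

There is one attempt and no reset: what is moved stays moved. The work goes in short steps, Python scripts to look and compute and a shell command to move; the robot and the scene stay as the last step left them, time stands still between calls to the robot, and variables do not carry over. Pictures are saved under pics/ and viewed, at most 10 in all, crops included, and the job is handed in when it is done.

```bash
ls; mkdir -p pics
cat > h.py <<'E'
import numpy as np, cv2
from bench import sensors, viewer, env
from scipy.spatial.transform import Rotation as R
def cap(n):
    p=viewer.camera_params(n); im,d=viewer.capture(n)
    return im,d,np.array(p["K"]),np.array(p["camera_from_world"])
def ray(u,v,K,T):
    q=np.linalg.inv(K)@np.array([u,v,1.]); d=np.array([q[0],-q[1],-1.])
    Rt=T[:3,:3].T; return -Rt@T[:3,3], Rt@d
def onz(u,v,z,K,T):
    o,d=ray(u,v,K,T); return o+d*(z-o[2])/d[2]
def at(u,v,dep,K,T):
    o,d=ray(u,v,K,T); return o+d*dep
def proj(P,K,T):
    c=T[:3,:3]@np.array(P)+T[:3,3]; q=K@np.array([c[0],-c[1],-c[2]]); return q[:2]/q[2]
E
python3 - <<'E'
from h import *
print(sensors.sense())
for n in ("top","scene"):
    im,d,K,T=cap(n); print(n,K,T,viewer.camera_params(n).keys())
    cv2.imwrite(f"pics/{n}0.png",im[:,:,::-1]); np.savez(f"{n}0.npz",im=im,d=d,K=K,T=T)
E
```

```text
pics
{'time_s': 0.0, 'joints': array([-1.37384100e+00,  4.87597887e-02,  9.75504941e-02,  1.62200451e+00,
       -1.41770181e-05,  1.44300314e+00]), 'dq': array([ 4.71434963e-04, -3.26982838e-03,  8.57060611e-04,  3.73722083e-04,
        2.95961592e-04,  1.21816700e-05]), 'joint_torque': array([-6.67769418e-04, -3.38783991e+01,  3.20014608e+01,  2.03080958e-02,
       -3.14536810e-04, -7.03075656e-06]), 'ee_pos': array([ 0.16738022, -0.49696627,  0.24108871]), 'tcp_rot': array([ 9.86845516e-01,  1.61661578e-01, -4.88754377e-05, -1.20777166e-03]), 'contact_force': array([-0.35847853,  0.08837999, -0.45431643]), 'torque': array([ 0.03748929, -0.00088073, -0.00570991]), 'gripper_force': 0.0, 'opening': 0.08540734213109596}
top [[422.15742465   0.         318.46134632]
 [  0.         422.15742465 198.48243506]
 [  0.           0.           1.        ]] [[ 0.0043359  -0.99998766  0.00242589 -0.02130215]
 [ 0.98381378  0.00470033  0.17913225 -0.61674278]
 [-0.17914144  0.00160993  0.98382201 -1.12069891]
 [ 0.          0.          0.          1.        ]] dict_keys(['K', 'camera_from_world'])
scene [[440.14265695   0.         317.65715326]
 [  0.         440.14265695 199.34826365]
 [  0.           0.           1.        ]] [[-0.73813106  0.67451411 -0.01390149  0.42294701]
 [-0.49916983 -0.5321554   0.68384216  0.23834987]
 [ 0.45386344  0.51170435  0.72949753 -1.59858315]
 [ 0.          0.          0.          1.        ]] dict_keys(['K', 'camera_from_world'])
```

View pics/top0.png

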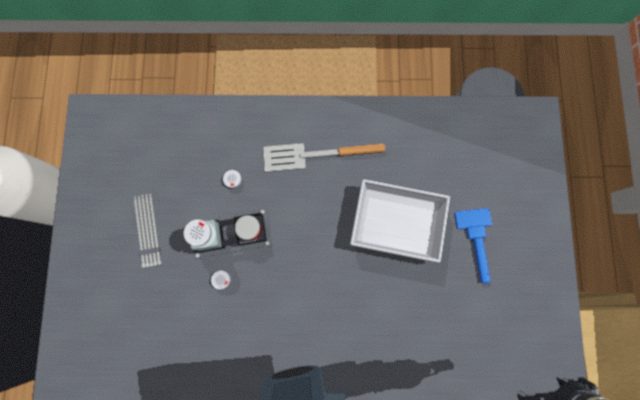

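View pics/scene0.png

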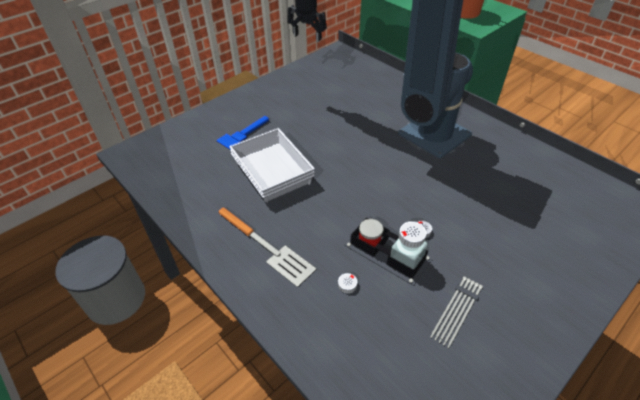

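The top view shows three round white lids, each with a red tab: (198,233) on the jar in the caddy, and smaller ones at (232,179) and (220,280). The one on the jar is the largest. The tin is at (248,228) and the pans at (400,222). I'll confirm with a crop and measure.

Run:
```python
from h import *
z=np.load("top0.npz"); im,d,K,T=[z[k] for k in ("im","d","K","T")]
cv2.imwrite("pics/crop1.png",cv2.resize(im[150:310,160:290,::-1],None,fx=4.6,fy=3.75*1,interpolation=cv2.INTER_CUBIC) if 0 else cv2.resize(im[160:300,160:290,::-1],None,fx=4.2,fy=4.2,interpolation=cv2.INTER_CUBIC))
hsv=cv2.cvtColor(im,cv2.COLOR_RGB2HSV)
for (u,v) in [(198,233),(232,179),(220,280),(248,228),(400,222)]:
    dd=np.median(d[v-4:v+5,u-4:u+5]); print((u,v),dd,at(u,v,dd,K,T).round(4))
# heights around jar
uu,vv=np.meshgrid(np.arange(640),np.arange(400))
q=np.stack([(uu-K[0,2])/K[0,0],-(vv-K[1,2])/K[1,1],-np.ones_like(uu,float)],-1)*d[...,None]
W=(q-T[:3,3])@T[:3,:3]
np.save("W0.npy",W)
def lid(c,r,zt):
    m=np.zeros(im.shape[:2],bool); m[c[1]-r:c[1]+r,c[0]-r:c[0]+r]=1
    a=m&(abs(W[...,2]-zt)<.008)&(d>0); P=W[a]
    (x,y),rr=cv2.minEnclosingCircle(P[:,:2].astype(np.float32)); print("top",P[:,2].mean(),"c",x,y,"r",rr,P[:,:2].mean(0),a.sum())
    red=m&((hsv[...,0]<8)|(hsv[...,0]>172))&(hsv[...,1]>130)&(hsv[...,2]>90)
    vs,us=np.nonzero(red); print("red px",us.mean(),vs.mean(),len(us),onz(us.mean(),vs.mean(),P[:,2].mean()+.002,K,T))
for c,r in [((198,233),20),((232,179),14),((220,280),14)]:
    zt=np.median(W[c[1]-3:c[1]+4,c[0]-3:c[0]+4,2]); lid(c,r,zt)
# caddy pixels mask by dark
```

```text
(198, 233) 1.0790595 [0.5113 0.2892 0.1349]
(232, 179) 1.2231196 [0.6796 0.2322 0.0193]
(220, 280) 1.172605 [0.3922 0.2539 0.0182]
(248, 228) 1.1502056 [0.5322 0.1731 0.0666]
(400, 222) 1.190878 [ 0.5552 -0.2488  0.0302]
top 0.13499783561928388 c 0.5135791301727295 0.29234883189201355 r 0.03341725096106529 [0.51288029 0.29184238] 536
red px 200.75 223.875 8 [0.5344897  0.28282838 0.13699784]
top 0.018463229343704347 c 0.6827148199081421 0.2340204119682312 r 0.025344688445329666 [0.6819852  0.23296712] 230
red px 231.5 184.0 2 [0.6645669  0.2327871  0.02046323]
top 0.01882525784010455 c 0.39393115043640137 0.2536925673484802 r 0.024984605610370636 [0.39333432 0.25309898] 258
red px 226.0 282.0 1 [0.38686692 0.23649355 0.02082526]
```

View pics/crop1.png

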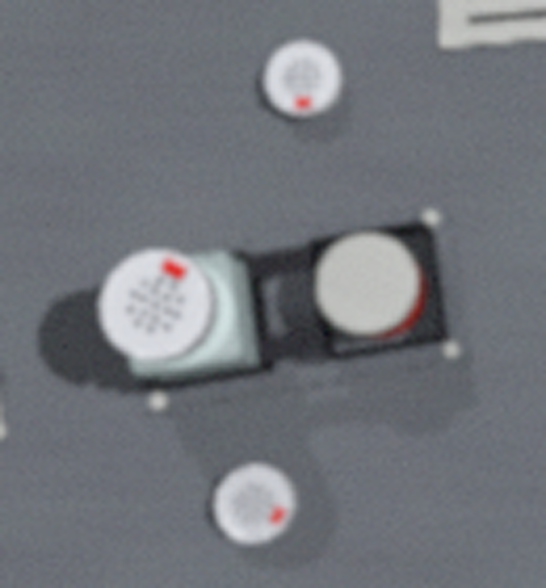

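The crop confirms it: the lid on the jar, at (198,233), is about 66 mm across, while the two decoys are about 50 mm and lie on the shelf. Next: caddy yaw, tab angle and pan.

Run:
```python
from h import *
z=np.load("top0.npz"); im,d,K,T=[z[k] for k in ("im","d","K","T")]; W=np.load("W0.npy")
g=cv2.cvtColor(im,cv2.COLOR_RGB2GRAY).astype(float)
hsv=cv2.cvtColor(im,cv2.COLOR_RGB2HSV)
def circ(c,r,thr,z):
    m=np.zeros(g.shape,bool); m[c[1]-r:c[1]+r,c[0]-r:c[0]+r]=1
    a=m&(abs(W[...,2]-z)<.008)
    P=W[a][:,:2]; (x,y),rr=cv2.minEnclosingCircle(P.astype(np.float32)); mm=P.mean(0)
    vs,us=np.nonzero(a); pc=onz(us.mean(),vs.mean(),z,K,T)
    print(c,(x,y),rr,mm,pc,"area r",np.sqrt(a.sum()/np.pi)*d[c[1],c[0]]/K[0,0]); return pc
L=circ((198,233),20,0,.135); t=circ((248,228),18,0,.067)
print("caddy y angle",np.degrees(np.arctan2(*(L-t)[1::-1])),np.linalg.norm((L-t)[:2]))
# bolts (crop px/4.2+160)
b=[onz(160+u/4.2,160+v/4.2,.003,K,T)[:2] for u,v in [(158,401),(451,349),(431,216)]]
print(b,np.degrees(np.arctan2(*(b[0]-b[1])[::-1])),np.degrees(np.arctan2(*(b[2]-b[1])[::-1])))
sub=np.s_[213:255,178:220]
red=(im[...,0].astype(int)-im[...,1:].max(2)).clip(0)*1.0; w=np.zeros_like(red); w[sub]=red[sub]; w[w<25]=0
vv,uu=np.nonzero(w); ww=w[vv,uu]; tp=onz((uu*ww).sum()/ww.sum(),(vv*ww).sum()/ww.sum(),L[2],K,T); v=tp-L
print("tab",tp,np.linalg.norm(v[:2]),np.degrees(np.arctan2(v[1],v[0])),len(uu))
# pan
a=np.zeros(g.shape,bool); a[175:270,340:460]=1
fl=a&(abs(W[...,2]-.03)<.006)&(hsv[...,1]<60)&(g>150)
rim=a&(W[...,2]>.062)&(W[...,2]<.085)
for n,m in (("floor",fl),("rim",rim)):
    r=cv2.minAreaRect(W[m][:,:2].astype(np.float32)); print(n,m.sum(),W[m].mean(0),r)
```

```text
(198, 233) (0.5135791301727295, 0.29234883189201355) 0.03341725096106529 [0.51288029 0.29184238] [0.51283966 0.29184634 0.135     ] area r 0.033386506305142935
(248, 228) (0.5351454615592957, 0.17669355869293213) 0.03245951607823372 [0.5347463  0.17623238] [0.53461925 0.17610134 0.067     ] area r 0.03198744150752852
caddy y angle 100.65666056238264 0.11777629642532095
[array([0.46016903, 0.32410658]), array([0.49614738, 0.12683334]), array([0.58754514, 0.14300057])] 100.3359068266184 10.031210522643025
tab [0.53528077 0.28318807 0.135     ] 0.024053463999650405 -21.097707914986046 28
floor 3781 [ 0.5568914  -0.2375238   0.02985969] ((0.5571900606155396, -0.2389286458492279), (0.20734557509422302, 0.1530866175889969), 78.81571197509766)
rim 814 [ 0.55824256 -0.25149266  0.0690034 ] ((0.5565251708030701, -0.24319015443325043), (0.2452392876148224, 0.1841823160648346), 78.86503601074219)
```

```bash
cat >> h.py <<'E'
def rows(P,yaw):
    "shift (tool mm) and rotvec to reach TCP P, tool x at yaw deg, pointing down"
    s=sensors.sense(); A=R.from_quat(s["tcp_rot"])
    B=R.from_euler("z",yaw,degrees=True)*R.from_rotvec([np.pi,0,0])
    x=A.apply([1,0,0]); print("yaw now",np.degrees(np.arctan2(x[1],x[0])),"j6",s["joints"][5],"pos",s["ee_pos"],"t",s["time_s"],"F",s["contact_force"].round(1))
    print("rotvec",(A.inv()*B).as_rotvec().round(4),"shift",(A.inv().apply(np.array(P)-s["ee_pos"])*1000).round(1))
E
python3 -c "
from h import *
rows([.5132,.292,.225],120)"
```

```text
yaw now 18.60921997188545 j6 1.4429924749982823 pos [ 0.16741674 -0.49704426  0.24123225] t 0.1 F [-0.1 -0.1 -0.9]
rotvec [-1.3000e-03 -2.0000e-03 -1.7696e+00] shift [ 579.5 -637.4   17.7]
```

```bash
python3 -m pendant '[0,0,-1.77,580,-637,18,85, 0,0,-1.77,580,-637,18,85, 0,0,-1.77,580,-637,18,85, 0,0,-1.77,580,-637,18,85, 0,0,-1.77,580,-637,18,85, 0,0,-1.77,580,-637,18,85, 0,0,-1.77,580,-637,18,85, 0,0,-1.77,580,-637,18,85, 0,0,-1.77,580,-637,18,85, 0,0,-1.77,580,-637,18,85, 0,0,-1.77,580,-637,18,85, 0,0,-1.77,580,-637,18,85]'; python3 -c "
from h import *
rows([.5132,.292,.225],120)"
```

```text
time_s: 1.1
ee_pos: [0.3686, -0.0377, 0.2316]
tcp_rot: [0.609, 0.793, 0.0, 0.0]
contact_force: [1.1, -1.5, 0.1]
opening: 0.0851
gripper_force: 0.0
yaw now 104.90257932209558 j6 1.0272260349631142 pos [ 0.36862172 -0.03774298  0.23160276] t 1.1 F [ 1.1 -1.5  0.1]
rotvec [ 2.000e-04  3.000e-04 -2.635e-01] shift [281.5 224.5   6.6]
```

```bash
python3 -m pendant '[0,0,-0.26,281,224,6,85, 0,0,-0.26,281,224,6,85, 0,0,-0.26,281,224,6,85, 0,0,-0.26,281,224,6,85, 0,0,-0.26,281,224,6,85, 0,0,-0.26,281,224,6,85, 0,0,-0.26,281,224,6,85, 0,0,-0.26,281,224,6,85, 0,0,-0.26,281,224,6,85, 0,0,-0.26,281,224,6,85, 0,0,-0.26,281,224,6,85, 0,0,-0.26,281,224,6,85]'
python3 - <<'E'
from h import *
rows([.5132,.292,.225],120)
im,d,K,T=cap("wrist"); cv2.imwrite("pics/w1.png",im[:,:,::-1]); np.savez("w1.npz",im=im,d=d,K=K,T=T); print(proj([.5128,.2918,.135],K,T))
E
```

```text
time_s: 2.1
ee_pos: [0.5142, 0.2878, 0.2252]
tcp_rot: [0.504, 0.864, -0.001, -0.0]
contact_force: [0.3, -0.1, -0.2]
opening: 0.0846
gripper_force: 0.0
yaw now 119.45051319447948 j6 1.453571069245703 pos [0.51418704 0.28779713 0.22523116] t 2.1 F [ 0.3 -0.1 -0.2]
rotvec [-0.0021  0.0003 -0.0096] shift [4.1 1.2 0.2]
[320.59500195 206.41396464]
```

View pics/w1.png

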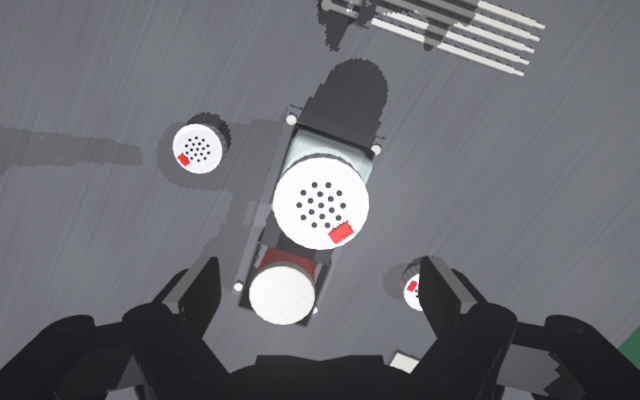

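The wrist view shows the lid centred near (321,203), its red tab at (341,233), bolts at (291,119), (376,149) and (238,287), and the tin at (282,293). I'll refine the lid centre, tab and jar angles from it.

```bash
cat >> h.py <<'E'
def lidmeas(im,K,T,zt,box):
    u0,v0,u1,v1=box; g=np.zeros(im.shape[:2],np.uint8); s=im[v0:v1,u0:u1].astype(int)
    red=(s[...,0]-s[...,1:].max(2))>60; wh=(s.min(2)>195)
    g[v0:v1,u0:u1]=(wh|red)*255
    cs,_=cv2.findContours(cv2.morphologyEx(g,cv2.MORPH_OPEN,np.ones((5,5),np.uint8)),cv2.RETR_EXTERNAL,cv2.CHAIN_APPROX_NONE); c=max(cs,key=cv2.contourArea)
    P=np.array([onz(u,v,zt,K,T)[:2] for u,v in cv2.convexHull(c)[:,0].astype(float)])
    A=np.c_[2*P,np.ones(len(P))]; x=np.linalg.lstsq(A,(P**2).sum(1),rcond=None)[0]; C=x[:2]; r=np.sqrt(x[2]+C@C)
    vs,us=np.nonzero(red); t=onz(us.mean()+u0,vs.mean()+v0,zt+.001,K,T)[:2]-C
    print("lid c",C.round(4),"r",r.round(4),"tab r",np.linalg.norm(t).round(4),"ang",np.degrees(np.arctan2(t[1],t[0])).round(1),"nred",len(us),"topz?"); return C
E
python3 - <<'E'
from h import *
z=np.load("w1.npz"); im,d,K,T=[z[k] for k in ("im","d","K","T")]
dd=np.median(d[195:215,310:330]); print("top",at(320,205,dd,K,T))
for zt in (.134,.136): lidmeas(im,K,T,zt,(265,150,380,260))
b=[onz(u,v,.004,K,T)[:2] for u,v in [(291,119),(376,149),(238,287)]]
print(b,np.degrees(np.arctan2(*(b[1]-b[0])[::-1])),np.degrees(np.arctan2(*(b[0]-b[2])[::-1])),[np.linalg.norm(b[0]-q) for q in b[1:]])
E
```

```text
top [0.51178024 0.29276977 0.13617948]
lid c [0.5131 0.2943] r 0.0339 tab r 0.0247 ang -29.9 nred 294 topz?
lid c [0.5128 0.2948] r 0.0336 tab r 0.0245 ang -29.9 nred 294 topz?
[array([0.45964811, 0.32506632]), array([0.55130902, 0.34191267]), array([0.49569569, 0.12566471])] 10.414163399405941 100.24718773580457 [np.float64(0.09319614635696273), np.float64(0.20263374193345188)]
```

```bash
python3 -c "
from h import *
rows([.5131,.293,.112],120)"
```

```text
yaw now 119.40416576939548 j6 1.4536320264143943 pos [0.51431069 0.28742052 0.22580199] t 2.15 F [-0.2 -0.  -0.1]
rotvec [-0.001   0.0003 -0.0104] shift [  5.5   1.8 113.8]
```

```bash
python3 -m pendant '[0,0,0,5.5,1.8,0,85, 0,0,0,5.5,1.8,20,85, 0,0,0,5.5,1.8,50,85, 0,0,0,5.5,1.8,80,85, 0,0,0,5.5,1.8,100,85, 0,0,0,5.5,1.8,110,85, 0,0,0,5.5,1.8,114,85, 0,0,0,5.5,1.8,114,85, 0,0,0,5.5,1.8,114,85]' 30; python3 -c "
from h import *
rows([.5131,.293,.112],120)"
```

```text
time_s: 2.9
ee_pos: [0.5145, 0.2942, 0.1137]
tcp_rot: [0.504, 0.863, 0.001, 0.001]
contact_force: [0.1, -0.2, 0.3]
opening: 0.0851
gripper_force: 0.0
yaw now 119.4236972864093 j6 1.4636088598001544 pos [0.51445449 0.29420985 0.11365898] t 2.9 F [ 0.1 -0.2  0.3]
rotvec [ 0.0027  0.0003 -0.0101] shift [-0.4 -1.8  1.7]
```

```bash
python3 -m pendant '[0,0,0,0,-1,1,72, 0,0,0,0,-1,1,68, 0,0,0,0,-1,1,64, 0,0,0,0,-1,1,60, 0,0,0,0,-1,1,60, 0,0,0,0,-1,1,60, 0,0,0,0,-1,1,60, 0,0,0,0,-1,1,60]' 30; python3 -c "
from h import *
rows([.5131,.293,.112],120); print(sensors.sense())"
```

```text
time_s: 3.57
ee_pos: [0.5132, 0.2938, 0.1128]
tcp_rot: [0.504, 0.864, 0.001, 0.001]
contact_force: [-3.0, -1.2, 5.6]
opening: 0.0644
gripper_force: 31.9
yaw now 119.45380805424392 j6 1.4633928730744568 pos [0.51322426 0.29380091 0.11281985] t 3.5667 F [-3.  -1.2  5.6]
rotvec [ 0.002   0.0004 -0.0095] shift [-0.6 -0.5  0.8]
{'time_s': 3.5667, 'joints': array([ 4.06663119e-01,  2.27101518e-01,  3.98299231e-02,  1.38148020e+00,
       -2.10285421e-04,  1.46339287e+00]), 'dq': array([ 0.0013226 , -0.00031397, -0.00065586, -0.00124095,  0.00070147,
       -0.00153349]), 'joint_torque': array([ 2.32505385e-02, -3.72325766e+01,  3.00904119e+01, -1.05683818e+00,
        9.77223739e-02, -3.46253604e-03]), 'ee_pos': array([0.51322426, 0.29380091, 0.11281985]), 'tcp_rot': array([5.04121697e-01, 8.63632016e-01, 7.60096614e-04, 6.91615770e-04]), 'contact_force': array([-2.99246516, -1.1972804 ,  5.56842275]), 'torque': array([-2.04139610e-01,  4.23577459e-01,  3.31240703e-04]), 'gripper_force': 31.941526257432997, 'opening': 0.06441639754929786}
```

```bash
python3 -m pendant '[0,0,-0.08,0,0,-0.4,60, 0,0,-0.16,0,0,-0.7,60, 0,0,-0.24,0,0,-1.0,60, 0,0,-0.32,0,0,-1.3,60, 0,0,-0.40,0,0,-1.6,60, 0,0,-0.48,0,0,-1.9,60, 0,0,-0.56,0,0,-2.2,60, 0,0,-0.64,0,0,-2.4,60, 0,0,-0.72,0,0,-2.5,60, 0,0,-0.80,0,0,-2.5,60, 0,0,-0.87,0,0,-2.5,60, 0,0,-0.87,0,0,-2.5,60]' 30; python3 -c "
from h import *
rows([.5131,.293,.112],120)"
```

```text
time_s: 4.57
ee_pos: [0.5128, 0.2938, 0.1132]
tcp_rot: [0.093, 0.996, 0.0, 0.0]
contact_force: [-0.4, -0.9, -0.4]
opening: 0.0641
gripper_force: 33.2
yaw now 169.36842913372456 j6 0.5922391265042439 pos [0.51284825 0.29375813 0.11321765] t 4.5667 F [-0.4 -0.9 -0.4]
rotvec [3.000e-04 0.000e+00 8.616e-01] shift [-0.4 -0.7  1.2]
```

```bash
python3 -m pendant '[0,0,0,0,0,0,70, 0,0,0,0,0,0,76, 0,0,0,0,0,0,80, 0,0,0,0,0,0,82, 0,0,0,0,0,0,82, 0,0,0,0,0,0,82]' 30
python3 - <<'E'
from h import *
rows([.5131,.293,.112],120)
im,d,K,T=cap("wrist"); a=im[:,:,::-1]
im2,d2,K2,T2=cap("scene"); b=cv2.resize(im2[190:290,340:450,::-1],None,fx=4,fy=4)
c=np.zeros((400,800,3),np.uint8); c[:225,:360]=cv2.resize(a,(360,225)); c[:400,360:]=b; cv2.imwrite("pics/c2.png",c)
np.savez("w2.npz",im=im,d=d,K=K,T=T); print(proj([.513,.293,.132],K,T))
E
```

```text
time_s: 5.07
ee_pos: [0.5128, 0.2936, 0.1134]
tcp_rot: [0.093, 0.996, 0.0, 0.0]
contact_force: [0.2, 0.5, 0.3]
opening: 0.0819
gripper_force: 0.0
yaw now 169.28274590772764 j6 0.593638056729507 pos [0.51278171 0.29363147 0.11341109] t 5.0667 F [0.2 0.5 0.3]
rotvec [1.000e-04 1.000e-04 8.601e-01] shift [-0.4 -0.6  1.4]
[318.53954409 297.48938656]
```

View pics/c2.png

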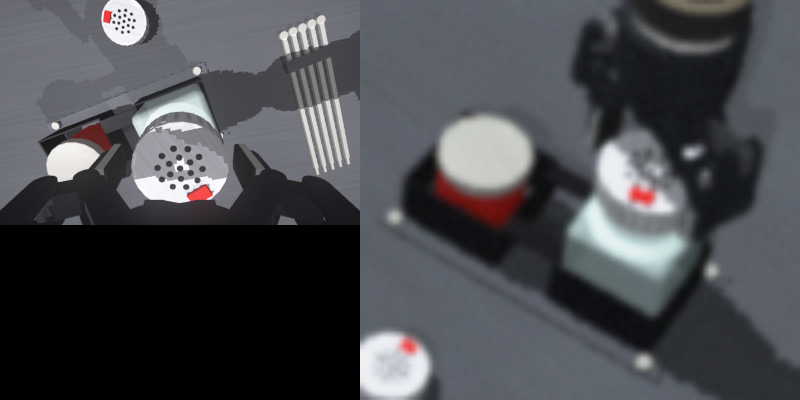

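The wrist inset shows the lid free between the open fingers, with the tab at inset pixel (200,192), full-frame about (355,341). Next I measure height and tab angle.

Run:
```python
from h import *
z=np.load("w2.npz"); im,d,K,T=[z[k] for k in ("im","d","K","T")]
for u,v in [(320,290),(300,300),(340,300),(320,320),(320,265)]:
    dd=np.median(d[v-4:v+5,u-4:u+5]); print(at(u,v,dd,K,T).round(4))
s=im.astype(int); red=(s[...,0]-s[...,1:].max(2))>60; red[:, :240]=0; red[:250]=0; red[:,420:]=0
vs,us=np.nonzero(red); print(us.mean(),vs.mean(),len(us))
t=onz(us.mean(),vs.mean(),.133,K,T)[:2]; 
for C in ([.5128,.293],[.513,.294],[.513,.292]):
    e=t-C; print(t,np.linalg.norm(e),np.degrees(np.arctan2(e[1],e[0]))-10.3)
```

```text
[0.5093 0.2943 0.1332]
[0.512  0.2861 0.1333]
[0.5148 0.3009 0.1332]
[0.5218 0.2919 0.1334]
[0.4993 0.2961 0.1331]
355.67427884615387 344.50240384615387 832
[0.53558825 0.30357012] 0.02512035199621571 14.583799062665975
[0.53558825 0.30357012] 0.024531949234546917 12.66125770432301
[0.53558825 0.30357012] 0.025379066804674874 16.82237001744551
```

```bash
python3 -m pendant '[0,0,0,0,0,3,82, 0,0,0,0,0,3.5,76, 0,0,0,0,0,3.5,68, 0,0,0,0,0,3.5,60, 0,0,0,0,0,3.5,60, 0,0,0,0,0,3.5,60, 0,0,0,0,0,3.5,60, 0,0,0,0,0,3.5,60, 0,0,0,0,0,3.5,60]' 30; python3 -c "
from h import *
rows([.5131,.293,.109],75)"
```

```text
time_s: 5.92
ee_pos: [0.5127, 0.2936, 0.1098]
tcp_rot: [0.093, 0.996, -0.0, -0.0]
contact_force: [-0.2, 1.1, -0.3]
opening: 0.0643
gripper_force: 33.2
yaw now 169.29601962398468 j6 0.5933960141235708 pos [0.51267925 0.29357396 0.10977011] t 5.9167 F [-0.2  1.1 -0.3]
rotvec [-2.0000e-04 -0.0000e+00  1.6458e+00] shift [-0.5 -0.5  0.8]
```

```bash
python3 -m pendant '[0,0,0.09,0,0,0.35,60, 0,0,0.18,0,0,0.7,60, 0,0,0.27,0,0,1.05,60, 0,0,0.36,0,0,1.4,60, 0,0,0.45,0,0,1.75,60, 0,0,0.54,0,0,2.1,60, 0,0,0.63,0,0,2.4,60, 0,0,0.72,0,0,2.75,60, 0,0,0.81,0,0,3.1,60, 0,0,0.90,0,0,3.4,60, 0,0,0.99,0,0,3.8,60, 0,0,1.05,0,0,4,60]' 30; python3 -c "
from h import *
rows([.5131,.293,.109],75);print(sensors.sense()['torque'])"
```

```text
time_s: 6.92
ee_pos: [0.5127, 0.2936, 0.1058]
tcp_rot: [0.581, 0.814, -0.0, -0.0]
contact_force: [0.3, -0.1, 0.1]
opening: 0.0644
gripper_force: 33.2
yaw now 108.90767686217514 j6 1.6473635795877062 pos [0.51265545 0.29359596 0.10576651] t 6.9167 F [ 0.3 -0.1  0.1]
rotvec [-2.000e-04 -0.000e+00  5.918e-01] shift [-0.7  0.2 -3.2]
[-0.04135815  0.03277617  0.03767083]
```

```bash
python3 -m pendant '[0,0,0.09,0,0,0.35,60, 0,0,0.18,0,0,0.7,60, 0,0,0.27,0,0,1.05,60, 0,0,0.36,0,0,1.4,60, 0,0,0.45,0,0,1.75,60, 0,0,0.50,0,0,1.95,60, 0,0,0.55,0,0,2.1,60, 0,0,0.59,0,0,2.25,60, 0,0,0.63,0,0,2.4,60, 0,0,0.63,0,0,2.4,60]' 30; python3 -c "
from h import *
rows([.5131,.293,.109],75);print(sensors.sense()['torque'])"
```

```text
time_s: 7.75
ee_pos: [0.5129, 0.2941, 0.1046]
tcp_rot: [0.804, 0.595, 0.001, -0.0]
contact_force: [-1.0, 0.7, 3.4]
opening: 0.0648
gripper_force: 33.5
yaw now 73.028008746581 j6 2.273912674467716 pos [0.51293787 0.29409831 0.10463263] t 7.75 F [-1.   0.7  3.4]
rotvec [ 0.0007 -0.0014 -0.0344] shift [-1.   0.5 -4.4]
[ 0.07421433  0.22493499 -0.05476746]
```

```bash
python3 -m pendant '[0,0,0.05,0,0,0,60, 0,0,0.10,0,0,0.2,60, 0,0,0.14,0,0,0.2,60, 0,0,0.14,0,0,0.2,60]' 30
python3 - <<'E'
from h import *
rows([.5131,.293,.109],75);print(sensors.sense()['torque'])
im,d,K,T=cap("wrist"); cv2.imwrite("pics/w3.png",im[150:,:,::-1]); np.savez("w3.npz",im=im,d=d,K=K,T=T)
s=im.astype(int); red=(s[...,0]-s[...,1:].max(2))>60; red[:, :240]=0; red[:230]=0; red[:,420:]=0
vs,us=np.nonzero(red); print(us.mean(),vs.mean(),len(us))
for u,v in [(320,290),(300,300),(340,300)]:
    dd=np.median(d[v-4:v+5,u-4:u+5]); print(at(u,v,dd,K,T).round(4))
t=onz(us.mean(),vs.mean(),.129,K,T)[:2]; e=t-[.5128,.2935]; print(t,np.linalg.norm(e),np.degrees(np.arctan2(e[1],e[0]))-10.3)
E
```

```text
time_s: 8.08
ee_pos: [0.5131, 0.2952, 0.1045]
tcp_rot: [0.842, 0.539, 0.002, -0.001]
contact_force: [-1.0, 3.8, 4.2]
opening: 0.0643
gripper_force: 35.6
yaw now 65.23435379045358 j6 2.410763524501588 pos [0.51314906 0.29522091 0.10454681] t 8.0833 F [-1.   3.8  4.2]
rotvec [ 0.0007 -0.0036 -0.1704] shift [-2.   0.9 -4.5]
[0.53518266 0.13757391 0.66629741]
363.34368070953434 348.3791574279379 451
[0.516  0.3002 0.1284]
[0.5077 0.2995 0.1284]
[0.5209 0.2933 0.1282]
[0.52072503 0.27130341] 0.02356893667245572 -80.6514842914647
```

View pics/w3.png

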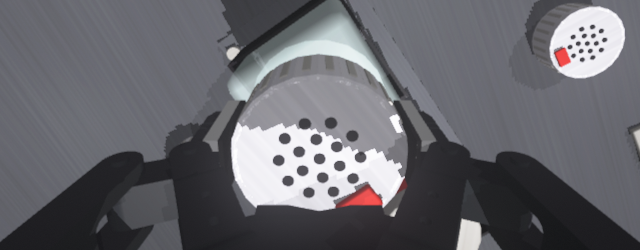

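```bash
python3 -m pendant '[0,0,-0.03,0,0,0,60, 0,0,-0.03,0,0,0,60, 0,0,-0.03,0,0,-3,60, 0,0,-0.03,0,0,-8,60, 0,0,-0.03,0,0,-16,60, 0,0,-0.03,0,0,-26,60, 0,0,-0.03,0,0,-38,60, 0,0,-0.03,0,0,-52,60, 0,0,-0.03,0,0,-68,60, 0,0,-0.03,0,0,-84,60, 0,0,-0.03,0,0,-96,60, 0,0,-0.03,0,0,-100,60]' 70
python3 - <<'E'
from h import *
rows([.5565,-.243,.205],65);print(sensors.sense()['torque'],sensors.sense()['opening'])
im2,d2,K2,T2=cap("scene"); cv2.imwrite("pics/s4.png",cv2.resize(im2[130:290,200:460,::-1],None,fx=3,fy=3))
E
```

```text
time_s: 9.13
ee_pos: [0.5134, 0.2933, 0.207]
tcp_rot: [0.835, 0.55, 0.002, 0.001]
contact_force: [1.0, 0.3, -4.8]
opening: 0.0637
gripper_force: 79.1
yaw now 66.70149204564598 j6 2.383683633580664 pos [0.51340044 0.29334355 0.20702423] t 9.1333 F [ 1.   0.3 -4.8]
rotvec [ 0.003  -0.0018  0.0297] shift [-475.6  251.7    2. ]
[-0.00666115 -0.07248677  0.03093318] 0.06368389651135611
```

View pics/s4.png

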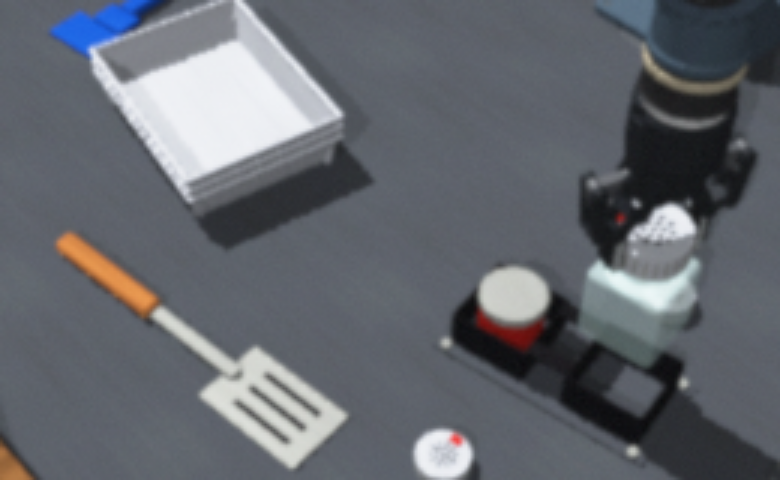

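The jar, at crop (640,290), hangs clear and upright above the empty well, and the measured weight is 4.8 N. Now I carry it to the pan.

```bash
python3 -m pendant '[0,0,0,-8,4,0,60, 0,0,0,-24,13,0,60, 0,0,0,-48,25,0,60, 0,0,0,-76,40,0,60, 0,0,0,-104,55,0,60, 0,0,0,-132,70,0,60, 0,0,0,-160,85,0,60, 0,0,0,-188,100,0,60, 0,0,0,-216,114,0,60, 0,0,0,-240,127,0,60, 0,0,0,-256,136,0,60, 0,0,0,-264,140,0,60]' 70 && python3 -m pendant '[0,0,0,-6,3,0,60, 0,0,0,-20,10,0,60, 0,0,0,-44,23,0,60, 0,0,0,-72,38,0,60, 0,0,0,-100,53,0,60, 0,0,0,-128,68,0,60, 0,0,0,-156,83,0,60, 0,0,0,-180,96,0,60, 0,0,0,-198,105,0,60, 0,0,0,-208,110,0,60, 0,0,0,-212,112,0,60, 0,0,0,-212,112,0,60]' 70
python3 - <<'E'
from h import *
rows([.5565,-.243,.135],66.7)
im,d,K,T=cap("scene"); cv2.imwrite("pics/s5.png",cv2.resize(im[90:240,190:370,::-1],None,fx=3,fy=3))
E
```

```text
time_s: 10.18
ee_pos: [0.5358, -0.0075, 0.2016]
tcp_rot: [0.836, 0.549, -0.002, -0.0]
contact_force: [0.5, 0.1, -3.8]
opening: 0.0639
gripper_force: 79.0
time_s: 11.18
ee_pos: [0.5561, -0.243, 0.2026]
tcp_rot: [0.835, 0.55, -0.0, -0.001]
contact_force: [0.6, -0.3, -5.0]
opening: 0.0635
gripper_force: 79.0
yaw now 66.72506983872275 j6 1.4543469913206157 pos [ 0.55607354 -0.24295201  0.20260055] t 11.1833 F [ 0.6 -0.3 -5. ]
rotvec [-0.0015 -0.0008  0.0004] shift [ 0.1  0.5 67.6]
```

View pics/s5.png

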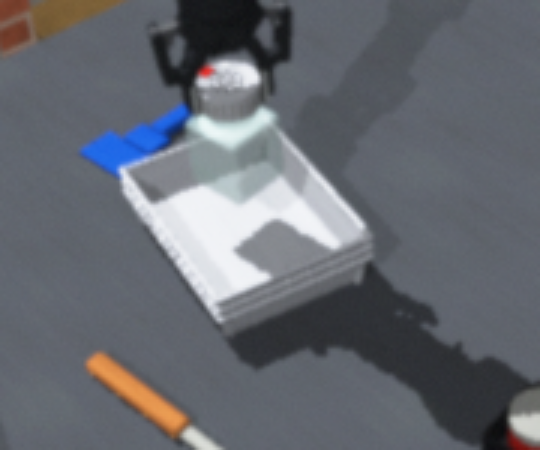

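The jar, crop (235,150), hangs upright over the pan and nothing else has moved. Lowering.

```bash
python3 -m pendant '[0,0,0,0,0,5,60, 0,0,0,0,0,15,60, 0,0,0,0,0,30,60, 0,0,0,0,0,45,60, 0,0,0,0,0,56,60, 0,0,0,0,0,62,60, 0,0,0,0,0,65,60, 0,0,0,0,0,66,60, 0,0,0,0,0,67,60, 0,0,0,0,0,67,60]' 70; python3 -m pendant '[0,0,0,0,0,0.7,60, 0,0,0,0,0,1.4,60, 0,0,0,0,0,2,60, 0,0,0,0,0,2,60]' 70;  python3 -m pendant '[0,0,0,0,0,0.7,60, 0,0,0,0,0,1.4,60, 0,0,0,0,0,2,60, 0,0,0,0,0,2,60]' 70
```

```text
time_s: 12.07
ee_pos: [0.5567, -0.2434, 0.1371]
tcp_rot: [0.835, 0.55, 0.0, 0.001]
contact_force: [1.0, 0.3, -4.8]
opening: 0.0635
gripper_force: 79.0
time_s: 12.4
ee_pos: [0.5563, -0.2433, 0.1344]
tcp_rot: [0.835, 0.55, 0.0, 0.0]
contact_force: [0.8, -0.2, -4.5]
opening: 0.0634
gripper_force: 79.0
time_s: 12.73
ee_pos: [0.5562, -0.2433, 0.1323]
tcp_rot: [0.835, 0.55, -0.0, 0.0]
contact_force: [-0.3, -1.0, -3.7]
opening: 0.0631
gripper_force: 79.1
```

```bash
python3 -m pendant '[0,0,0,0,0,0.4,60, 0,0,0,0,0,0.8,60, 0,0,0,0,0,1,60, 0,0,0,0,0,1,60]' 70;  python3 -m pendant '[0,0,0,0,0,0.4,60, 0,0,0,0,0,0.8,60, 0,0,0,0,0,1,60, 0,0,0,0,0,1,60]' 70
```

```text
time_s: 13.07
ee_pos: [0.5562, -0.2434, 0.1321]
tcp_rot: [0.835, 0.55, -0.0, 0.0]
contact_force: [-1.4, -0.5, 0.7]
opening: 0.0633
gripper_force: 79.5
time_s: 13.4
ee_pos: [0.5562, -0.2435, 0.132]
tcp_rot: [0.835, 0.55, -0.0, 0.001]
contact_force: [-4.4, 0.6, 5.1]
opening: 0.0637
gripper_force: 80.0
```

The weight is on the floor. I'll ease off, release and retreat.

```bash
python3 -m pendant '[0,0,0,0,0,-0.8,60, 0,0,0,0,0,-0.8,60, 0,0,0,0,0,-0.8,60]' 20; python3 -m pendant '[0,0,0,0,0,0,66, 0,0,0,0,0,0,70, 0,0,0,0,0,0,75, 0,0,0,0,0,0,80, 0,0,0,0,0,0,84, 0,0,0,0,0,0,84, 0,0,0,0,0,-5,84, 0,0,0,0,0,-15,84, 0,0,0,0,0,-35,84, 0,0,0,0,0,-60,84, 0,0,0,0,0,-90,84, 0,0,0,0,0,-90,84]'
python3 - <<'E'
from h import *
rows([.5565,-.243,.2],66.7)
im,d,K,T=cap("wrist"); c=np.zeros((400,800,3),np.uint8); c[:300,:480]=cv2.resize(im[:,:,::-1],(480,300))
np.savez("w6.npz",im=im,d=d,K=K,T=T)
im2,_,_,_=cap("scene"); c[:,480:]=cv2.resize(im2[100:225,220:320,::-1],(320,400)); cv2.imwrite("pics/c6.png",c)
s=im.astype(int); red=(s[...,0]-s[...,1:].max(2))>60; vs,us=np.nonzero(red)
print(us.mean(),vs.mean(),us.std(),vs.std(),proj([.556,-.243,.155],K,T)); 
u,v=proj([.556,-.243,.155],K,T).astype(int); print(at(u,v,np.median(d[v-4:v+5,u-4:u+5]),K,T))
E
```

```text
time_s: 13.65
ee_pos: [0.5562, -0.2435, 0.1321]
tcp_rot: [0.835, 0.55, -0.0, 0.0]
contact_force: [-4.1, 0.2, 5.6]
opening: 0.0636
gripper_force: 79.8
time_s: 14.65
ee_pos: [0.559, -0.2447, 0.2298]
tcp_rot: [0.835, 0.55, 0.003, 0.006]
contact_force: [1.4, -0.5, 1.1]
opening: 0.0843
gripper_force: 0.0
yaw now 66.7397739781263 j6 1.4541689063336491 pos [ 0.55895415 -0.24472357  0.229803  ] t 14.65 F [ 1.4 -0.5  1.1]
rotvec [0.0129 0.0014 0.0007] shift [ 0.7 -3.3 29.8]
466.61533101045296 77.74912891986062 70.72037325644956 94.30600235999165 [312.0943087  218.54468658]
[ 0.55611314 -0.24259169  0.15515054]
```

View pics/c6.png

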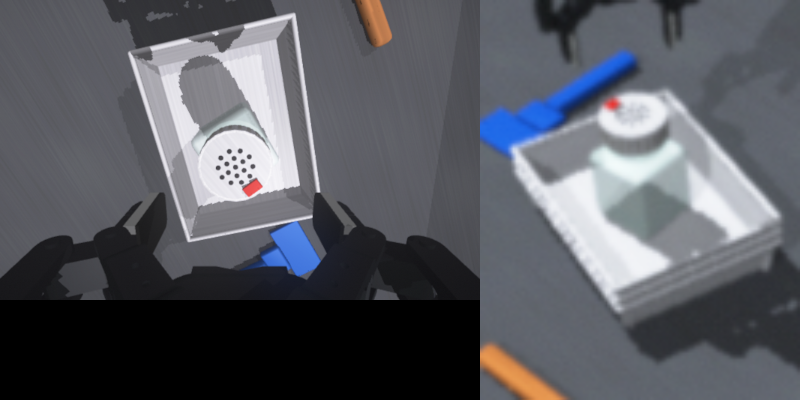

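The jar stands upright in the pan, lid at inset (237,165) and tab at (253,187). The lid top is at 0.1552 m against 0.155 m expected for fully home, and the gripper is clear. Handing in.

```bash
python3 -m pendant '[0,0,0,0,0,0,84, 0,0,0,0,0,0,84, 0,0,0,0,0,0,84]'; python3 -c "
from h import *
print(env.close_job())"
```

```text
time_s: 15.0
ee_pos: [0.5556, -0.2429, 0.2196]
tcp_rot: [0.835, 0.55, -0.001, -0.001]
contact_force: [0.1, -0.8, -0.5]
opening: 0.0837
gripper_force: 0.0
the job is handed in; nothing more can be done
None
```

The job is handed in at 15.0 s with no verdict returned: I turned the lid back until it dropped into the thread, screwed it home, set the closed jar upright on the top pan's floor, and released it.

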